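# Open the teal pedal bin and let its lid down softly

## Robot

A 7-joint arm with a two-finger parallel gripper is mounted at the origin on the work surface. World frame = base frame: x ahead of the robot, y to its left, z up, the work surface at z = 0. Lengths are in m, angles in rad, forces in N, time in s.
With the tool pointing down it reaches from about 0.425 to 0.875 m from the base axis. Payload 4.7 kg.
Tool frame: the origin (TCP) lies at the very end of the fingers, on their centre line; the grasp point (between the pads) lies 19 mm behind it; x points along the fingers, y is the direction in which the jaws open and shut, and the axes are right-handed (so a half turn about x gives the same grasp; the last joint's range is limited). The gripper opens to 87 mm and grips with 3 to 60 N. Pads are 19 mm wide; open, the fingers measure 117 mm over their backs; the gripper's body (75 mm by 190 mm) begins 51 mm behind the grasp point.
Start: joints at [-1.125, 0.321, -0.07, 1.45, 0.023, 1.371, -0.057], TCP at [0.272, 0.59, 0.223] pointing down, gripper open.
Joint ranges: [-2.86, 2.86], [-0.3, 2.09], [-1.38, 1.24], [0.06, 2.45], [-1.56, 4.7], [0.09, 2.05], [-2.69, 2.69]. Speed limits (rad/s): [2.57, 2.57, 3.14, 3.14, 3.14, 3.14, 3.14].

## Interface

Orientations are given as a rotation vector (axis times angle).
In Python, from bench import ctrl gives the robot as it stands.
- The arm moves only by the tool step_arm, never from a script. Its argument "increments" is one flat list of numbers, 6 for each row, row after row: the shift along the tool's x, y, z in cm, then the turn, a rotation vector about the tool's x, y, z in rad. In form: [tx, ty, tz, ax, ay, az, tx, ty, tz, ax, ay, az, ...]. A call has 1 to 12 rows; each row shifts and turns the commanded pose from where the row before left it, along the tool's axes as they then stand; what a row does not reach is not made up. A row lasts 1/8 s, in which the tool goes at most 62.5 mm and 10.7 degrees, less where a joint would pass 70% of its speed; a pose out of reach is approached as far as the arm can. A call with a gripper value outside its range is refused whole. "fingers" is the opening in per cent of the stroke, from 0 (shut) to 100 (fully open), set as the call begins (left out, the last holds). The fingers move at their own pace and stop on an object; "force" is the grip in N (left out, the last holds). Time passes only in rows, so rows that do not move let the fingers close. It gives the time, the measured TCP pose, the force and the opening at its end, in the units of the state.
- ctrl.get_state(): the state, without advancing time (a new reading comes with each control period).
- ctrl.get_image(name): name is "scene" or "top" or "wrist"; returns the picture (400x640x3 uint8, red, green, blue); there is no depth.
- ctrl.camera_params(name): a dict with "vertical_fov" (degrees; the focal length in pixels is half the picture's height over the tangent of half this angle, whatever the lens; pixels are square), "cx", "cy" (the principal point, pixels), "R" (3x3) and "t" (3): a world point X has camera coordinates R X + t. Camera axes: x right, y down, z forward; pixel columns grow to the right and rows downward; lengths in m; the calibration is good to about 2 mm. A picture is of the moment at which its call begins: read the wrist's pose just before it. camera_params takes no time and is no camera call; for the wrist camera it gives the pose at the moment of the call.
- ctrl.close_job(): hands the job in, once; it reports no verdict.
Trained networks look in the newest picture that a camera, given by its name, has taken for a name from the list of things; names that differ only in an ending like _2 or _b are one class to them, and where a whole thing is asked for, a point or a joint stands for the part that bears it (a point fixed in the world has none). Each returns a list of dicts, best first, with "score" (0 to 1); they miss things now and then, are a little off and sometimes report something else, mostly with a low value. They report only what shows in the picture. A call takes as long as a camera call.
- ctrl.search_frame(camera, name): "xyz" ([x, y, z] in m, in the coordinates of the camera as it stood for that picture, good to about 4 mm: the middle of the surface that is visible of it).
- ctrl.silhouettes(camera, name): "pixels" (400x640 bool, what is visible of it).
- ctrl.spot_point(camera, name): "xyz" ([x, y, z] in m, in the coordinates of the camera as it stood for that picture, good to about 4 mm: a listed point, or the origin of a listed thing).
The state is a dict: "time": time; "joint_positions": joint angles; "qd": joint speeds; "joint_torque": joint torques, N m; "position": TCP position; "tool_rot": TCP orientation; "ft_force": force on the tool from outside, world axes, zero at the start; "torque": the same for the moment, N m; "grip_width": opening from 0.0 (shut) to 1.0 (fully open).
Only numpy, scipy, OpenCV 4.12 (cv2) and the standard library are available. Lean on these libraries where they do the work, as an engineer would, in place of code of your own. Each camera call takes 0.05 s, during which the arm holds its last target.

## Task

I want to drop something in the teal pedal bin: press the bin's lever all the way down with your fingertips, keep the lid wide open for three seconds, then ease the lever back up so that the lid closes softly without a bang, and take the hand away. Do not touch the lid itself. Leave the sand-coloured bin shut, and do not lift or shift the bottles or the eraser.

Things in the scene. Friction and masses are not known exactly. Their poses are not given: they have to be found in the camera images.
- teal_bin: The teal round pedal bin standing fast on the desk: shell 176 mm across and 200 mm high, foot ring 184 mm across, lid on top to 227 mm. Origin: centre of its underside on the desk. Its +x axis points from the lever (front) to the lid hinge (back). The front of the shell and the lever slot's surround end 96 mm in front of the origin.
- teal_pad (a point): Middle of the top of the black rubber pad, 46 mm front to back, 58 mm wide, 10 mm thick, at the front end of the teal bin's lever. At rest 62 mm above the desk, 160 mm in front of the bin's origin; fully pressed 26 mm above the desk, 3 mm farther forward. Lever axle: 179 mm behind this point, 30 mm above the desk. Pressing here takes 8 to 18 N at first, 1 to 5 N near the stop.
- teal_lever (a joint): Angle of the teal bin's lever: 0 at rest (lid shut), 0.20 rad pressed down to its stop. Through a rod, its short tail opens the lid by 6 times this angle; the lid's weight brings it back up.
- teal_lid: The heavy (about 0.4 kg) teal domed lid, 184 mm across, 27 mm high. Origin on its hinge, at the back rim of the bin, 200 mm above the desk. Shut, its z axis is vertical; it tips back about the hinge's y axis, by 1.2 rad when the lever is fully down. It shuts by its own weight, with a bang if the lever is let go.
- sand_bin: The sand-beige round pedal bin standing fast on the desk: shell 176 mm across and 200 mm high, foot ring 184 mm across, lid on top to 227 mm. Origin: centre of its underside on the desk. Its +x axis points from the lever (front) to the lid hinge (back). The front of the shell and the lever slot's surround end 96 mm in front of the origin.
- sand_pad (a point): Middle of the top of the black rubber pad, 46 mm front to back, 58 mm wide, 10 mm thick, at the front end of the sand-beige bin's lever. At rest 62 mm above the desk, 160 mm in front of the bin's origin; fully pressed 26 mm above the desk, 3 mm farther forward. Lever axle: 179 mm behind this point, 30 mm above the desk. Pressing here takes 8 to 18 N at first, 1 to 5 N near the stop.
- sand_lever (a joint): Angle of the sand-beige bin's lever: 0 at rest (lid shut), 0.20 rad pressed down to its stop. Through a rod, its short tail opens the lid by 6 times this angle; the lid's weight brings it back up.
- sand_lid: The heavy (about 0.4 kg) sand-beige domed lid, 184 mm across, 27 mm high. Origin on its hinge, at the back rim of the bin, 200 mm above the desk. Shut, its z axis is vertical; it tips back about the hinge's y axis, by 1.2 rad when the lever is fully down. It shuts by its own weight, with a bang if the lever is let go.
- water: Bystander: clear water bottle with a white cap and paper label, 64 mm across, 200 mm tall, loose. Origin: centre of its underside.
- sanitizer: Bystander: green pump bottle of hand gel with a white pump head, 70 mm across, 178 mm tall, loose. Origin: centre of its underside.
- eraser: Bystander: board eraser, grey felt under a wooden back, 130 x 52 x 34 mm, lying loose on the desk. Origin: centre of its underside.

How it is judged:
On the way, in this order (a step that is already met when the one before it is completed fails the run):
1. the teal lid is held wide open (at least 1.0 of its 1.2 rad) by its lever for 2.7 s on end (angle between teal_lid's own z axis and vertical above 1 rad), for 2.7 s.
2. the teal lid is down again (angle between teal_lid's own z axis and vertical below 0.06 rad), for 0.2 s.
At the end, for the whole second after the job is handed in: The teal lid has been wide open for its three seconds and is shut again (within 0.06 rad), lever back up and at rest; the sand lid is shut; both bottles and the eraser stand within 30 mm of where they were, upright (angle between each of teal_lid, sand_lid's own z axis and vertical below 0.06 rad and value of joint teal_lever below 0.02 rad and angular speed of teal_lid below 0.1 rad/s and distance of each of water, sanitizer, eraser from where it was at the start of the episode below 0.03 m and angle between each of water, sanitizer, eraser's own z axis and vertical below 0.2 rad); the robot touches nothing.
It fails at once if the teal lid slams: it turns faster than 3 rad/s over the last 0.4 rad of its way down (angular speed of teal_lid above 3 rad/s and velocity of joint teal_lever below 0 rad/s and angle between teal_lid's own z axis and vertical below 0.4 rad).
It fails at once if the robot touches the teal lid (more than 1.5 N) (contact force between any of the fingers, the arm and teal_lid above 1.5 N).
It fails at once if the sand bin's lid opens by more than 0.15 rad (angle between sand_lid's own z axis and vertical above 0.15 rad).
It fails at once if a bottle or the eraser is lifted more than 10 mm, shifted more than 30 mm or tipped more than 0.4 rad (height (world z) of any of water, sanitizer, eraser above 0.01 m or distance of any of water, sanitizer, eraser from where it was at the start of the episode above 0.03 m or angle between any of water, sanitizer, eraser's own z axis and vertical above 0.4 rad).
It also fails if it takes over 54 s, if anything falls off the work surface, if the arm or the gripper's body presses on something with over 40 N, if the wrist force passes 120 N, or if a joint passes its speed limit or range.

## Working session

There is one attempt and no reset: what is moved stays moved. The work goes in short steps, Python scripts to look and compute and a tool call to move; the robot and the scene stay as the last step left them, time stands still between calls to the robot, and variables do not carry over. Pictures are saved under pics/ and viewed, and the job is handed in when it is done.

Besides the shell and the picture viewer there is one more tool, called by a JSON object that holds its "api" and its "payload". step_arm: Moves the arm, as the interface text tells. Its arguments: {"type":"object","properties":{"increments":{"type":"array","items":{"type":"number"}},"fingers":{"type":"number"},"force":{"type":"number"}},"required":["increments"]}

```bash
mkdir -p pics; cat > h.py <<'E'
import numpy as np, cv2
from bench import ctrl
def save(cam,n):
    im=ctrl.get_image(cam); cv2.imwrite(f'pics/{n}.png',im[:,:,::-1]); return im
def w(cam,xyz,p=None):
    p=p or ctrl.camera_params(cam); R=np.array(p['R']);t=np.array(p['t'])
    return R.T@(np.array(xyz)-t)
E
python3 - <<'E'
from h import *
np.set_printoptions(precision=4,suppress=True)
s=ctrl.get_state(); print(s)
for c in ['scene','top']:
    save(c,c+'0')
    for n in ['teal_pad','teal_bin','sand_pad','sand_bin','teal_lid','water','sanitizer','eraser']:
        for r in ctrl.spot_point(c,n)[:2]: print(c,n,round(r['score'],2),w(c,r['xyz']))
print(ctrl.get_state()['time'])
E
```

```text
{'time': 0.0, 'joint_positions': array([-1.1249,  0.3218, -0.0701,  1.4517,  0.0226,  1.3708, -0.0569]), 'qd': array([ 0.0008, -0.0005, -0.0003, -0.0015,  0.0017,  0.    , -0.0001]), 'joint_torque': array([  0.0011, -49.1306,  -0.4033, -31.2518,  -0.064 ,   0.0438,
         0.0002]), 'position': array([0.2718, 0.5898, 0.2215]), 'tool_rot': array([ 0.3371,  1.5444, -0.3402]), 'ft_force': array([0.4753, 0.9015, 0.5565]), 'torque': array([ 0.0172,  0.0486, -0.0205]), 'grip_width': 0.9995359769172686}
scene teal_pad 0.57 [0.4979 0.1884 0.061 ]
scene teal_bin 0.8 [ 0.6507  0.1746 -0.0055]
scene sand_pad 0.49 [ 0.5191 -0.2889  0.0593]
scene sand_bin 0.87 [ 0.6676 -0.233  -0.002 ]
scene teal_lid 0.8 [0.742  0.1576 0.2013]
scene water 0.75 [ 0.5862  0.4997 -0.0019]
scene sanitizer 0.83 [ 0.5713 -0.4912  0.0016]
scene eraser 0.67 [ 0.6226 -0.0005  0.0019]
top teal_pad 0.59 [0.4915 0.1923 0.0624]
top teal_bin 0.9 [ 0.6533  0.1691 -0.0053]
top sand_pad 0.74 [ 0.5146 -0.2877  0.0596]
top sand_pad 0.47 [ 0.5709 -0.4941 -0.0038]
top sand_bin 0.6 [ 0.6669 -0.2302  0.0028]
top teal_lid 0.79 [0.7411 0.1631 0.2014]
top sanitizer 0.89 [ 0.5694 -0.4918  0.0017]
top eraser 0.6 [ 0.6532  0.1678 -0.0023]
top eraser 0.56 [ 0.6212  0.0014 -0.0007]
0.9
```

View pics/scene0.png

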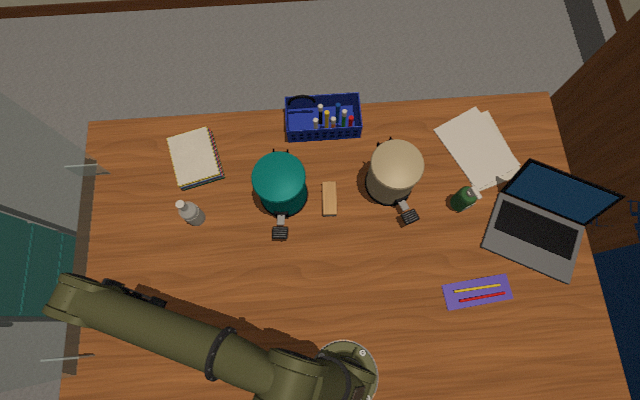

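View pics/top0.png

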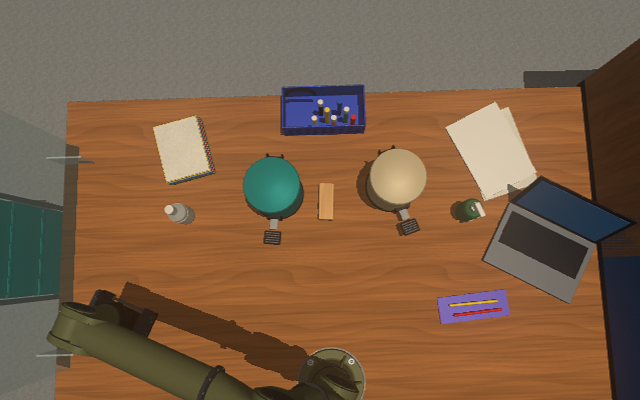

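The pictures agree with the networks: in the top view the teal bin is at (273,188) and its pad at (272,238). The sand bin is at (397,180), the eraser at (326,201) and the bottles at (178,213) and (468,210). The pad's distance from the bin is 159 mm (160 expected). Next I'll plan the hand orientation, with the jaw axis across the lever.

```bash
cat >> h.py <<'E'
from scipy.spatial.transform import Rotation as Ro
def plan(target,yaw):
    # tool x down, tool y along +-(sin..) across lever direction yaw
    s=ctrl.get_state(); R=Ro.from_rotvec(s['tool_rot'])
    f=np.array([np.cos(yaw),np.sin(yaw),0]); x=np.array([0,0,-1.])
    best=None
    for sg in (1,-1):
        z=sg*f; y=np.cross(z,x); T=Ro.from_matrix(np.c_[x,y,z])
        d=(R.inv()*T).as_rotvec()
        if best is None or np.linalg.norm(d)<np.linalg.norm(best[0]): best=(d,T)
    d,T=best
    e=np.array(target)-s['position']
    print('t',s['time'],'pos',s['position'],'F',s['ft_force'],'q',s['joint_positions'])
    print('R cols',R.as_matrix().round(3).tolist())
    print('turn',d,'shift now cm',R.inv().apply(e)*100,'shift after turn cm',T.inv().apply(e)*100)
E
python3 - <<'E'
from h import *
np.set_printoptions(precision=4,suppress=True)
plan([0.490,0.190,0.22],np.arctan2(-.019,.158))
E
```

```text
t 0.9 pos [0.2721 0.5903 0.2226] F [ 0.6452  1.0762 -0.6417] q [-1.1249  0.321  -0.0701  1.4505  0.0226  1.3708 -0.0569]
R cols [[0.0, 0.419, 0.908], [0.0, 0.908, -0.419], [-1.0, 0.0, 0.0]]
turn [-0.3121  0.0001 -0.0001] shift now cm [  0.2591 -27.2392  36.5457] shift after turn cm [  0.2592 -37.1454  26.4155]
```

{"api": "step_arm", "payload": {"increments": [0,0,0,-0.1,0,0,0,0,0,-0.1,0,0,0,0,0,-0.112,0,0,0,-4,2.8,0,0,0,0,-4,2.8,0,0,0,0,-5,3.6,0,0,0,0,-5,3.6,0,0,0,0,-5,3.6,0,0,0,0,-5,3.6,0,0,0,0,-4,2.8,0,0,0,0,-3,2.0,0,0,0,0,-2.1,1.6,0,0,0], "fingers": 0, "force": 30}}

```text
time: 2.4
position: [0.4906, 0.1884, 0.2229]
tool_rot: [0.096, 1.568, -0.096]
ft_force: [-0.0, 0.5, -0.4]
grip_width: 0.004
```

```bash
python3 - <<'E'
from h import *
np.set_printoptions(precision=4,suppress=True)
print(ctrl.get_state()['grip_width'])
for c in ['scene','top','wrist']:
    p=ctrl.camera_params(c)
    save(c,c+'1')
    for n in ['teal_pad','teal_bin','teal_lid','teal_pad']:
        for r in ctrl.spot_point(c,n)[:1]: print(c,n,round(r['score'],2),w(c,r['xyz'],p))
plan([0.490,0.190,0.08],np.arctan2(-.019,.158))
E
```

```text
0.004175972038959394
scene teal_bin 0.7 [ 0.6519  0.1753 -0.0029]
scene teal_lid 0.8 [0.7416 0.1572 0.1996]
top teal_bin 0.82 [0.6544 0.1694 0.0003]
top teal_lid 0.79 [0.7438 0.1628 0.2034]
wrist teal_pad 0.55 [0.4938 0.1877 0.0616]
wrist teal_bin 0.61 [0.6561 0.1719 0.0019]
wrist teal_pad 0.55 [0.4938 0.1877 0.0616]
t 3.15 pos [0.4898 0.1906 0.2226] F [0.5869 0.0886 0.0136] q [-0.6151  0.0533  0.2012  1.7656 -0.011   1.3237  1.0398]
R cols [[0.0, 0.119, 0.993], [0.0, 0.993, -0.119], [-1.0, 0.0, 0.0]]
turn [ 0.0002  0.0001 -0.0001] shift now cm [14.2604 -0.063   0.0294] shift after turn cm [14.2604 -0.0616  0.0306]
```

View pics/wrist1.png

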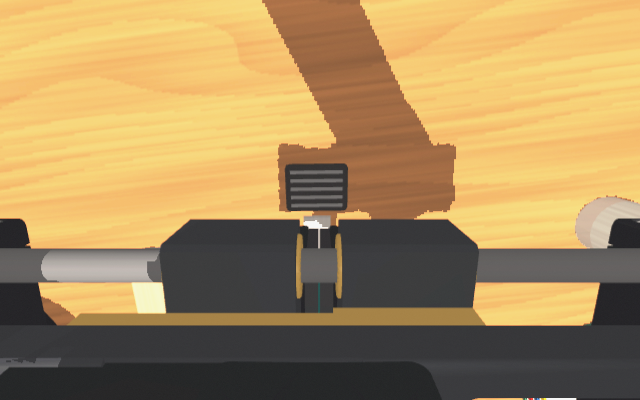

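View pics/scene1.png

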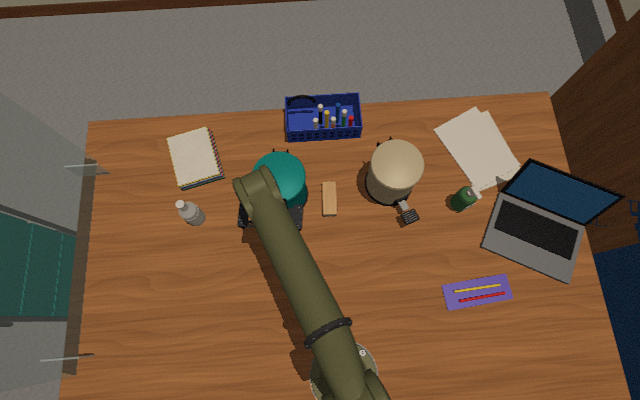

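```bash
python3 - <<'E'
from h import *
np.set_printoptions(precision=4,suppress=True)
p=ctrl.camera_params('wrist');R=np.array(p['R']);t=np.array(p['t']);f=200/np.tan(np.radians(p['vertical_fov']/2))
c=-R.T@t; print('cam',c)
for u,v in [(285,210),(348,210),(287,165),(347,165),(317,188)]:
    d=R.T@np.array([(u-p['cx'])/f,(v-p['cy'])/f,1]); print(c+d*(0.062-c[2])/d[2])
E
```

```text
cam [0.425  0.1977 0.385 ]
[0.5131 0.1556 0.062 ]
[0.5201 0.2143 0.062 ]
[0.4711 0.1634 0.062 ]
[0.4776 0.2177 0.062 ]
[0.4957 0.188  0.062 ]
```

View pics/top1.png

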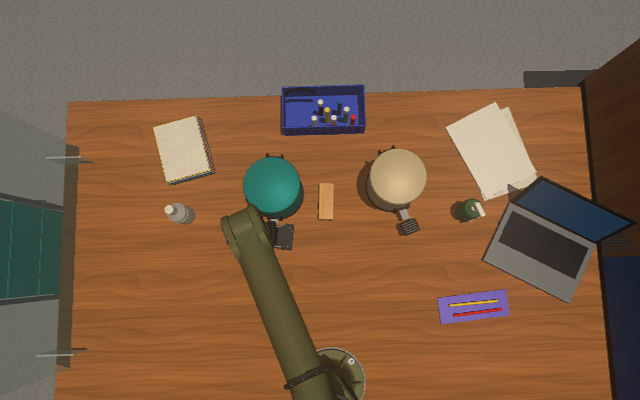

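{"api": "step_arm", "payload": {"increments": [0,0,0,0,-0.07,0,0,0,0,0,-0.07,0,2.0,0,-0.3,0,0,0,3.0,0,-0.5,0,0,0,3.0,0,-0.5,0,0,0,3.0,0,-0.5,0,0,0,1.5,0,-0.2,0,0,0,1.0,0,-0.2,0,0,0,0,0,0,0,0,0]}}

```text
time: 4.28
position: [0.4869, 0.1909, 0.0858]
tool_rot: [0.085, 1.429, -0.099]
ft_force: [0.4, 0.3, 0.1]
grip_width: 0.0
```

```bash
python3 - <<'E'
from h import *
np.set_printoptions(precision=4,suppress=True)
s=ctrl.get_state();print(s['time'],s['position'],s['ft_force'],Ro.from_rotvec(s['tool_rot']).as_matrix())
p=ctrl.camera_params('wrist')
save('scene','scene2');save('wrist','wrist2')
for r in ctrl.spot_point('wrist','teal_pad')[:1]: print(r['score'],w('wrist',r['xyz'],p))
E
```

```text
4.275 [0.4869 0.1909 0.0858] [0.3631 0.279  0.1117] [[ 0.1384  0.1194  0.9832]
 [-0.0168  0.9928 -0.1182]
 [-0.9902 -0.0002  0.1394]]
0.97 [0.4913 0.1901 0.062 ]
```

View pics/scene2.png

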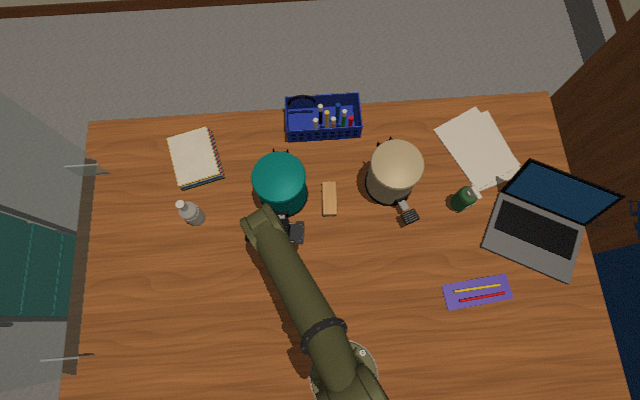

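View pics/wrist2.png

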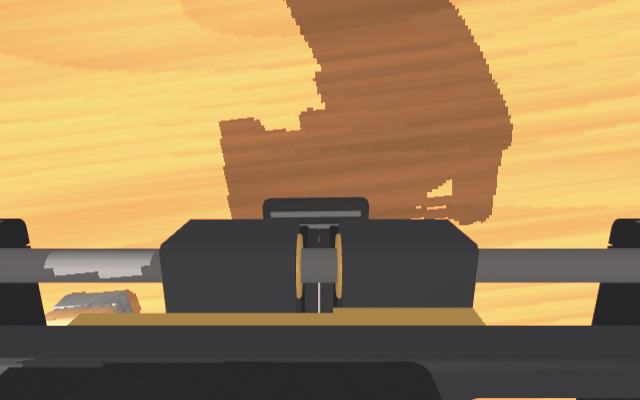

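{"api": "step_arm", "payload": {"increments": [0.5,0,-0.07,0,0,0,0.5,0,-0.07,0,0,0,0.5,0,-0.07,0,0,0,0.5,0,-0.07,0,0,0,0.5,0,-0.07,0,0,0,0.4,0,-0.08,0,0,0,0.4,0,-0.08,0,0,0]}}

```text
time: 5.3
position: [0.4854, 0.191, 0.0533]
tool_rot: [0.085, 1.431, -0.099]
ft_force: [-7.6, -1.9, 13.8]
grip_width: 0.008
```

{"api": "step_arm", "payload": {"increments": [0.5,0,-0.12,0,0,0,0.5,0,-0.12,0,0,0,0.5,0,-0.1,0,0,0,0.5,0,-0.07,0,0,0,0.4,0,-0.05,0,0,0,0.3,0,-0.04,0,0,0]}}

```text
time: 6.05
position: [0.4843, 0.1911, 0.025]
tool_rot: [0.085, 1.431, -0.099]
ft_force: [-11.4, -2.2, 25.4]
grip_width: 0.005
```

```bash
python3 - <<'E'
from h import *
np.set_printoptions(precision=4,suppress=True)
s=ctrl.get_state();print(s['time'],s['position'],s['ft_force'],s['joint_torque'])
save('scene','scene3');save('top','top3')
E
```

```text
6.05 [0.4843 0.1911 0.025 ] [-11.4307  -2.1558  25.4394] [  1.1167 -24.9558   1.9728 -22.7774   0.757   -3.4015  -0.0133]
```

View pics/scene3.png

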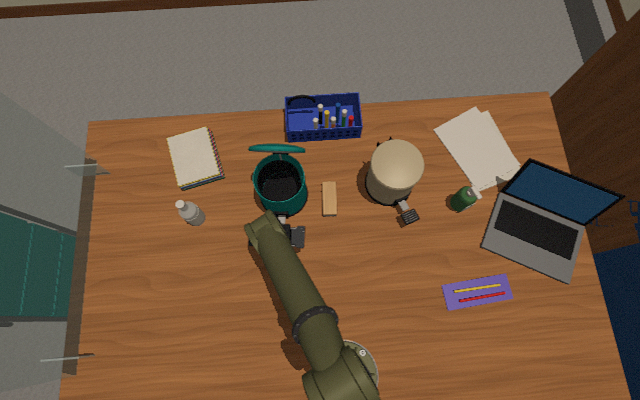

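View pics/top3.png

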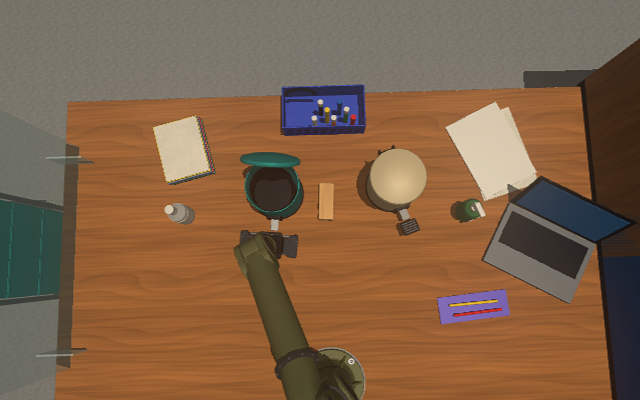

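The lid is now wide open: it stands edge-on at (277,149) in the scene view. The 25 N reading shows the lever is on its stop. Holding.

{"api": "step_arm", "payload": {"increments": [0,0,0,0,0,0,0,0,0,0,0,0,0,0,0,0,0,0,0,0,0,0,0,0,0,0,0,0,0,0,0,0,0,0,0,0,0,0,0,0,0,0,0,0,0,0,0,0,0,0,0,0,0,0,0,0,0,0,0,0,0,0,0,0,0,0,0,0,0,0,0,0]}}

```text
time: 7.65
position: [0.4842, 0.1911, 0.0253]
tool_rot: [0.085, 1.431, -0.099]
ft_force: [-7.6, -1.4, 11.3]
grip_width: 0.008
```

{"api": "step_arm", "payload": {"increments": [0,0,0,0,0,0,0,0,0,0,0,0,0,0,0,0,0,0,0,0,0,0,0,0,0,0,0,0,0,0,0,0,0,0,0,0,0,0,0,0,0,0,0,0,0,0,0,0,0,0,0,0,0,0,0,0,0,0,0,0,0,0,0,0,0,0,0,0,0,0,0,0]}}

```text
time: 9.15
position: [0.4843, 0.1911, 0.0254]
tool_rot: [0.085, 1.431, -0.099]
ft_force: [-7.8, -0.6, 10.7]
grip_width: 0.006
```

{"api": "step_arm", "payload": {"increments": [0,0,0,0,0,0,0,0,0,0,0,0,0,0,0,0,0,0,0,0,0,0,0,0]}}

```text
time: 9.65
position: [0.4842, 0.1911, 0.0253]
tool_rot: [0.085, 1.431, -0.099]
ft_force: [-6.8, -0.8, 10.2]
grip_width: 0.005
```

{"api": "step_arm", "payload": {"increments": [-0.25,0,0.04,0,0,0,-0.25,0,0.04,0,0,0,-0.25,0,0.04,0,0,0,-0.25,0,0.05,0,0,0,-0.25,0,0.05,0,0,0,-0.25,0,0.05,0,0,0,-0.25,0,0.06,0,0,0,-0.25,0,0.06,0,0,0,-0.25,0,0.06,0,0,0]}}

```text
time: 10.78
position: [0.4861, 0.1911, 0.0486]
tool_rot: [0.086, 1.43, -0.099]
ft_force: [-6.0, -0.8, 11.2]
grip_width: 0.004
```

{"api": "step_arm", "payload": {"increments": [-0.25,0,0.06,0,0,0,-0.25,0,0.06,0,0,0,-0.2,0,0.05,0,0,0,-0.2,0,0.05,0,0,0,-0.2,0,0.04,0,0,0,-0.15,0,0.03,0,0,0,-0.15,0,0.03,0,0,0,-0.15,0,0.02,0,0,0,-0.15,0,0.02,0,0,0,-0.15,0,0.02,0,0,0]}}

```text
time: 12.02
position: [0.4882, 0.1905, 0.0667]
tool_rot: [0.086, 1.428, -0.099]
ft_force: [0.7, -1.1, 0.4]
grip_width: 0.005
```

Contact is released (0.4 N) with the tip above 62 mm. Raising the hand away, leaning back from the bin.

{"api": "step_arm", "payload": {"increments": [-0.5,0,-0.05,0,0,0,-1,0,-0.2,0,0,0,-2,0,-0.5,0,0,0,-3,0,-0.5,0,0,0,-4,0,0,0,0,0,-4,0,0,0,0,0,-3,1,0,0,0,0,0,4,0,0,0,0,0,5,0,0,0,0,0,5,0,0,0,0,0,3,0,0,0,0,0,0,0,0,0,0]}}

```text
time: 13.52
position: [0.4716, 0.3766, 0.2381]
tool_rot: [0.083, 1.43, -0.095]
ft_force: [-0.0, -0.1, 0.1]
grip_width: 0.003
```

```bash
python3 - <<'E'
from h import *
np.set_printoptions(precision=4,suppress=True)
s=ctrl.get_state();print(s['time'],s['position'],s['ft_force'],np.abs(s['qd']).max())
save('scene','scene4');save('top','top4')
for n in ['teal_pad','teal_lid','sand_lid','water','sanitizer','eraser']:
  for c in ['scene','top']:
    for r in ctrl.spot_point(c,n)[:1]: print(c,n,round(r['score'],2),w(c,r['xyz']))
E
```

```text
13.525 [0.4716 0.3766 0.2381] [-0.0087 -0.0561  0.0542] 0.042198000405768
scene teal_pad 0.8 [0.4955 0.1894 0.0641]
top teal_pad 0.58 [0.4945 0.1872 0.0627]
scene teal_lid 0.71 [0.7408 0.1604 0.1974]
top teal_lid 0.76 [0.7436 0.1654 0.2023]
scene sand_lid 0.68 [ 0.7535 -0.2038  0.2023]
top sand_lid 0.86 [ 0.7538 -0.2066  0.1989]
scene water 0.72 [0.586  0.5011 0.0015]
scene sanitizer 0.87 [ 0.5679 -0.4919  0.0026]
top sanitizer 0.88 [ 0.566  -0.4931 -0.0002]
scene eraser 0.45 [ 0.7593 -0.2014  0.2033]
top eraser 0.86 [ 0.6212 -0.0024  0.0005]
```

View pics/scene4.png

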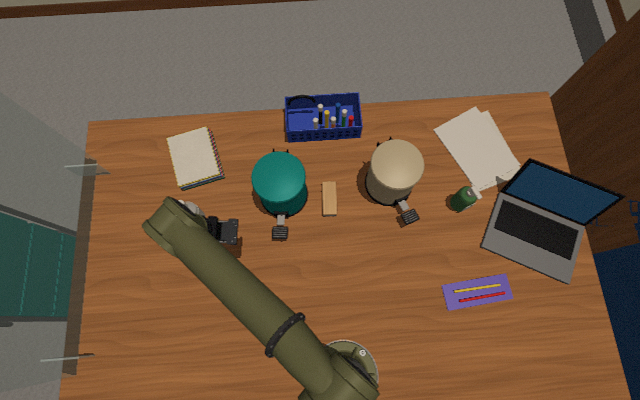

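The scene view shows the teal lid shut at (279,178), the pad back up at (280,232), the sand bin shut and the bystanders unmoved. The hand is in free air at 0 N.

```bash
python3 -c "
from bench import ctrl
print(ctrl.close_job())"
```

```text
the job is handed in; nothing more can be done
None
```

I pressed the teal bin's lever down to its stop with closed fingertips and held the lid wide open for about 3.6 s. I then eased the lever up over about 2.4 s, raised the hand clear and handed the job in at about 14 s of the 54 s allowed. No verdict was reported.

**Open:** pictures taken at full press show the lid wide open. The force at the stop peaked near 25 N, then settled to about 11 N while holding.

**Closed:** contact faded to about 0.4 N as the fingertips left the pad, with no jolt in the force readings. I did not measure the lid's closing speed directly. From the pace of the lever it was about 0.7 rad/s, against the 3 rad/s limit.

**Last checks:**
- **Teal bin:** the lid is shut, and the pad measured 63 to 64 mm high (62 mm at rest).
- **Sand bin:** it is shut.
- **Bottles and eraser:** they measured within about 4 mm of where they started, which is within the networks' error. The top camera did not find the water bottle in either check, so its position rests on the scene view alone.
- **Hand:** it is in free air with no force on it.

One reading disagreed. The scene-camera network placed the eraser on the sand bin's lid with a low score of 0.45. The scene picture and the top camera (0.86) both show it where it was.

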